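Tap the wheel bearing onto the mark

ROBOT

A 6-joint arm with a two-finger parallel gripper is mounted at the origin on the work surface. World frame = base frame: x ahead of the robot, y to its left, z up, the work surface at z = 0. Lengths are in mm, angles in rad, forces in N, time in s.
With the tool pointing down it reaches from about 300 to 775 mm from the base axis. Payload 14.6 kg.
Tool frame: the origin (TCP) lies midway between the tips of the shut fingers; the grasp point (between the pads) lies grasp_offset behind it (grasp_offset is the distance from the TCP to the grasp point, in mm); z points along the fingers, y is the line along which they close (so a half turn about z gives the same grasp; the last joint's range is limited). The gripper opens to 94 mm and grips with 3 to 60 N. Pads are 16 mm wide; open, the fingers measure 119 mm over their backs; the gripper's body (75 mm by 177 mm) begins 78 mm behind the grasp point.
Start: joints at [1.281, 0.3, 1.521, -0, 1.321, -0.067], TCP at [121.527, 536.396, 180.746] pointing down, gripper open.
Joint ranges: [-3.03, 3.03], [-0.79, 2.21], [0.23, 2.52], [-1.04, 4.18], [0, 3.07], [-2.55, 2.55]. Speed limits (rad/s): [2.22, 2.22, 2.57, 3.14, 3.14, 3.14].

INTERFACE

Orientations are given as [roll, pitch, yaw] about the fixed x, y, z axes, in that order (R = Rz(yaw) Ry(pitch) Rx(roll)).
In Python, from cell import * gives the robot as it stands. The module is installed in compiled form; this text tells all that it offers.
- The arm moves only by the shell command python3 -m jog 'ROWS' [FORCE]. ROWS is JSON, a list of rows, each a list of 3 entries, a list of its own where there are three numbers: the finger opening in mm, from 0 to 94, then the shift along the tool's x, y, z in units of 50 mm (1.0 is 50 mm), then the turn about the tool's z in units of 180 degrees (1.0 is 180 degrees). In form: [[fingers, [dx, dy, dz], twist], ...]. A call has 1 to 20 rows; each row shifts and turns the commanded pose from where the row before left it, along the tool's axes as they then stand; what a row does not reach is not made up. A row lasts 1/10 s, in which the tool goes at most 50 mm and 8.59 degrees, less where a joint would pass 70% of its speed; a pose out of reach is approached as far as the arm can. A call with a number of a shift or a turn outside -1 to 1 is refused whole. A call with a gripper value outside its range is refused whole. The fingers move at their own pace and stop on an object; FORCE is the grip in N (left out, the last holds). Time passes only in rows, so rows that do not move let the fingers close. It gives the time, the measured TCP pose, the force, the opening and the grip force at its end, in the units of the state.
- read_state(): the state, without advancing time (a new reading comes with each control period).
- camera(name): name is "side" or "top"; returns the picture (384x512x3 uint8, red, green, blue); there is no depth.
- calibration(name): a dict with "mtx" (3x3 intrinsics, pixels), "cam_to_world" (4x4, takes a point from camera to world coordinates). Camera axes: x right, y down, z forward; pixel columns grow to the right and rows downward; lengths in mm; the calibration is good to about 2 mm. A picture is of the moment at which its call begins. calibration takes no time and is no camera call.
- sign_off(): hands the job in; it is judged then, once.
Trained networks look in the newest picture that a camera, given by its name, has taken for a name from the list of things; names that differ only in an ending like _2 or _b are one class to them, and where a whole thing is asked for, a point or a joint stands for the part that bears it (a point fixed in the world has none). Each returns a list of dicts, best first, with "conf" (0 to 1); they miss things now and then, are a little off and sometimes report something else, mostly with a low value. They report only what shows in the picture. A call takes as long as a camera call. They do not tell look-alikes from the thing itself.
- regions_of(camera, query): "pixels" (384x512 bool, what is visible of it) and "rect" ([centre column, centre row, width, height] in pixels, round what is visible of it).
The state is a dict: "clock": time; "joints": joint angles; "qd": joint speeds; "effort": joint torques, N m; "eef_pos": TCP position; "eef_rot": TCP orientation; "wrist_force": force on the tool from outside, world axes, zero at the start; "moment": the same for the moment, N m; "finger_gap": finger opening in mm; "finger_force": force on a finger pad.
Only numpy, scipy, OpenCV 4.12 (cv2) and the standard library are available. Lean on these libraries where they do the work, as an engineer would, in place of code of your own. Each camera call takes 0.05 s, during which the arm holds its last target. There are 200 camera calls.

TASK

The big wheel bearing, the open ring, lies in one of the two lanes of the steel bed, to the left of the mark line. Tap it along its lane from its left side until it is about two centimetres past the line and let go of it, then tap it back from its right side until it is centred on the line. Keep it flat on the bed, never lifted or tipped, and leave the belt pulley in the other lane where it is.

Things in the scene. Friction and masses are not known exactly. Their poses are not given: they have to be found in the camera images.
- bearing: Loose plain steel wheel bearing: a ring of outer diameter 84 mm, open bore 44 mm, 38 mm high, about 0.7 kg, lightly oiled, lying flat in one of the bed's two lanes (either one), 65 to 155 mm to the left (+y of the bed) of the mark line. Pushed slowly it slides, and stops within a few mm of where the push stops (friction about 0.3); it may turn about its own axis, which does not matter. Origin: centre of its underside; z up.
- pulley: Loose steel belt pulley of the same outer diameter, 84 mm, 24 mm high with a boss of 32 mm diameter up to 36 mm, closed (no open bore), grooved rim, about 0.6 kg; it lies in the other lane and is to be left alone. Origin: centre of its underside.
- bed: Fixed grey steel plate, 226 mm (its x) by 380 mm (its y) by 20 mm thick, on the table. Three steel guide strips, 12 mm wide and 8 mm above the plate (tops 28 mm above the table), run along its y at x = -102, 0 and +102 mm, leaving two lanes, each 90 mm wide, centred at x = -51 and +51 mm, open at both ends. Origin: centre of its underside, at table height; x away from the robot, y to the robot's left along the lanes, z up; turned up to 0.25 rad about z.
- mark: The mark: a dark line 3 mm wide across both lanes and over the strips, along its x, with a steel pointer block (22 x 24 x 30 mm) outside the bed at each end of it, 125 mm from the origin. Fixed. Origin: under the middle of the line, at table height (the bed's top is 20 mm above it); its axes are parallel to the bed's, y along the lanes to the left. The bearing is on the mark when its y in this frame is 0.
There are look-alikes about, which are no part of the job. Leave any blue or brown look-alike of the bearing alone.

How it is judged:
By the outcome, as a careful person would: the job done as asked, in the order asked, and still so for the second after the job is handed in, with the robot touching nothing.
It also fails if it takes over 40 s, if anything falls off the work surface, if the arm or the gripper's body presses on something with over 40 N, if the wrist force passes 120 N, or if a joint passes its speed limit or range.

## Working session

There is one attempt and no reset: what is moved stays moved. The work goes in short steps, Python scripts to look and compute and a shell command to move; the robot and the scene stay as the last step left them, time stands still between calls to the robot, and variables do not carry over. Pictures are saved under pics/ and viewed, at most 10 in all, crops included, and the job is handed in when it is done.

```bash
mkdir -p pics; python3 - <<'E'
from cell import *
import cv2
for n in ["top","side"]:
    im=camera(n); cv2.imwrite(f"pics/{n}0.png",im[:,:,::-1])
    c=calibration(n); print(n,c["mtx"],c["cam_to_world"])
    for q in ["bearing","pulley","mark","bed"]:
        print(q,[(round(r["conf"],2),[round(float(v)) for v in r["rect"]]) for r in regions_of(n,q)])
print(read_state())
E
```

```text
top [[398.59154059   0.         252.39622165]
 [  0.         398.59154059 190.55115088]
 [  0.           0.           1.        ]] [[-1.19989680e-02 -9.83175780e-01  1.82267416e-01  3.25738456e+02]
 [-9.99865817e-01  9.76422536e-03 -1.31532454e-02  2.18833125e+02]
 [ 1.11522521e-02 -1.82400785e-01 -9.83161015e-01  9.59218990e+02]
 [ 0.00000000e+00  0.00000000e+00  0.00000000e+00  1.00000000e+00]]
bearing [(0.98, [177, 121, 39, 44]), (0.89, [255, 283, 41, 44]), (0.8, [136, 218, 38, 38]), (0.76, [269, 168, 37, 35])]
pulley [(0.69, [286, 212, 38, 38])]
mark [(0.58, [323, 179, 36, 106])]
bed [(0.64, [327, 178, 43, 106]), (0.63, [310, 183, 177, 118]), (0.2, [268, 167, 36, 36])]
side [[359.15357334   0.         258.71726689]
 [  0.         359.15357334 191.44062695]
 [  0.           0.           1.        ]] [[-9.71217947e-01 -1.70396341e-01  1.66435531e-01  3.56291082e+02]
 [-2.38137507e-01  6.79598522e-01 -6.93856164e-01  7.85213683e+02]
 [ 5.12121094e-03 -7.13520102e-01 -7.00616041e-01  6.02694862e+02]
 [ 0.00000000e+00  0.00000000e+00  0.00000000e+00  1.00000000e+00]]
bearing [(0.7, [2
[... 158 characters left out ...]
[261, 164, 98, 103])]
{'clock': 0.5, 'joints': array([ 1.28137827e+00,  2.99871140e-01,  1.52107517e+00,  1.87623162e-05,
        1.32069630e+00, -6.65899396e-02]), 'qd': array([ 0.00115823,  0.00057999,  0.00035097,  0.0009882 ,  0.00148596,
       -0.00144657]), 'effort': array([ 3.86135454e-06, -5.31338632e+01, -3.52738023e+01,  7.08802650e-02,
        2.14157574e-02, -5.45930686e-05]), 'eef_pos': array([121.52433534, 536.36458427, 180.72958656]), 'eef_rot': array([-3.14154401e+00, -2.14624854e-05,  2.91875989e+00]), 'wrist_force': array([ 0.59401683, -0.05506309,  0.56004271]), 'moment': array([ 0.01204535, -0.00788878,  0.00154725]), 'finger_force': 0.0, 'finger_gap': 94.12318404918119}
```

View pics/top0.png

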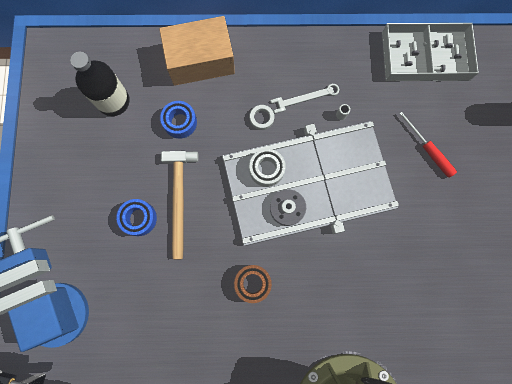

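View pics/side0.png

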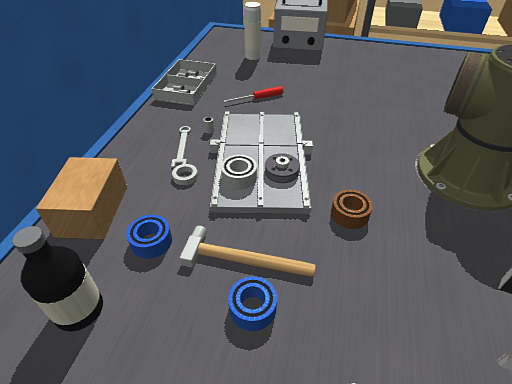

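The top picture shows the grey steel ring in the far lane at about (268,167) and the pulley in the near lane at (288,208). The mark line runs between the pointer blocks at (311,130) and (338,226). The blue and brown rings are look-alikes. The side picture agrees, with the ring at (240,172).

```bash
python3 - <<'E'
import cv2,numpy as np
a=cv2.imread("pics/top0.png")[115:250,215:405]; b=cv2.imread("pics/side0.png")[100:220,200:320]
cv2.imwrite("pics/c1.png",cv2.resize(a,None,fx=4,fy=4,interpolation=cv2.INTER_CUBIC))
cv2.imwrite("pics/c2.png",cv2.resize(b,None,fx=5,fy=5,interpolation=cv2.INTER_CUBIC))
E
cat > h.py <<'E'
from cell import *
import numpy as np,cv2
def w(n,px,z):
    c=calibration(n);T=np.array(c["cam_to_world"]);d=T[:3,:3]@np.linalg.inv(c["mtx"])@[px[0],px[1],1]
    return (T[:3,3]+d*(z-T[2,3])/d[2])[:2]
def pix(n,p):
    c=calibration(n);T=np.linalg.inv(c["cam_to_world"]);q=c["mtx"]@(T[:3,:3]@p+T[:3,3]);return q[:2]/q[2]
E
```

```text
(no output)
```

View pics/c1.png

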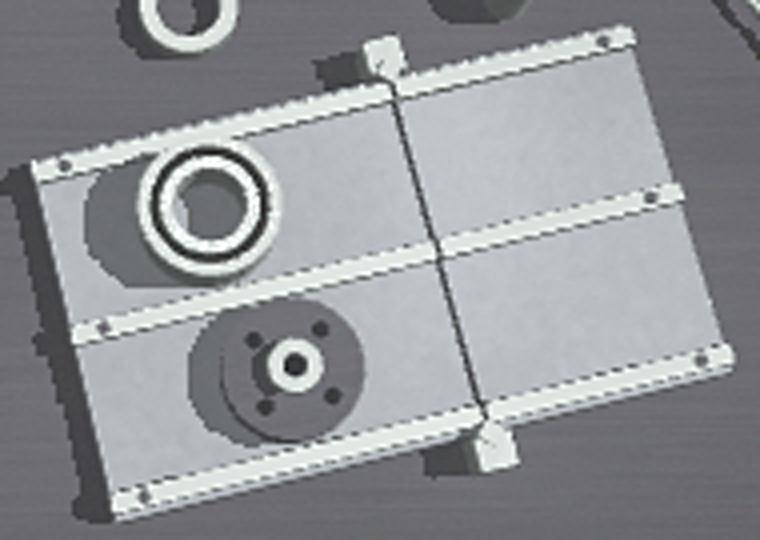

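View pics/c2.png

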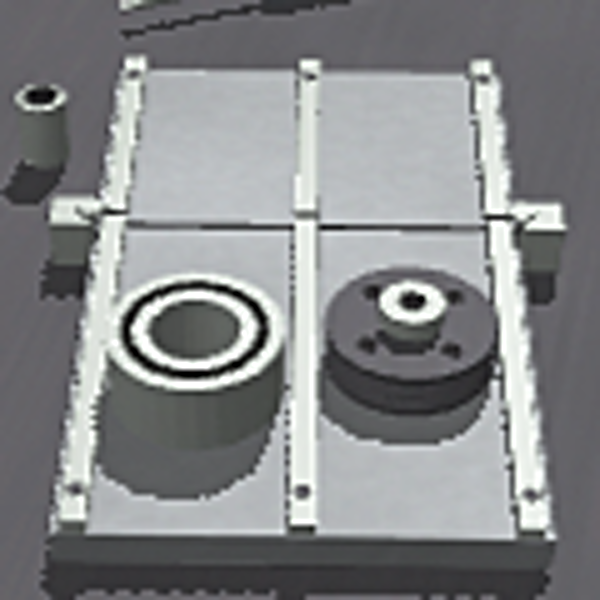

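```bash
cat >> h.py <<'E'
def tc(c): return (np.array(c)-1.5)/4+[215,115]
def sc(c): return (np.array(c)-2)/5+[200,100]
E
python3 - <<'E'
from h import *
# yaw from mark line ends & strip ends (holes, z=28)
A=w("top",tc((65,165)),28);B=w("top",tc((603,41)),28);C=w("top",tc((145,496)),28);D=w("top",tc((701,360)),28)
sA=w("side",sc((76,490)),28);sB=w("side",sc((134,75)),28);sC=w("side",sc((531,494)),28);sD=w("side",sc((481,77)),28)
for a,b in((A,B),(C,D),(sA,sB),(sC,sD)):
    d=a-b;print(np.arctan2(-d[0],d[1]),np.hypot(*d))
o=(A+B+C+D)/4;so=(sA+sB+sC+sD)/4;print("bed",o,so)
yaw=np.mean([np.arctan2(-(a-b)[0],(a-b)[1]) for a,b in((A,B),(C,D),(sA,sB),(sC,sD))])
ux=np.array([np.cos(yaw),np.sin(yaw)]);uy=np.array([-np.sin(yaw),np.cos(yaw)])
print("yaw",yaw)
bt=w("top",tc((209,206)),58);bs=w("side",sc((203,332)),58)
for n,f,l,b,oo in(("top",tc,((398,97),(434,240),(443,262),(482,408)),bt,o),("side",sc,((125,226),(297,224),(318,225),(490,229)),bs,so)):
    L=np.array([w(n,f(p),20) for p in l]);print(n,"line y rel bed",(L-oo)@uy,"x",(L-oo)@ux)
    print("bearing rel bed",(b-oo)@ux,(b-oo)@uy,"world",b)
E
```

```text
0.22547784640157564 339.34910646013236
0.22739724934747263 339.055130441186
0.22808446357127252 339.7636302721696
0.23257041162025108 340.7394398923661
bed [522.47428035  69.01619391] [523.2314885  69.9614898]
yaw 0.22838249273514297
top line y rel bed [-39.55846865 -36.82566088 -38.44722314 -37.02577965] x [ 98.77948812   6.71065969  -7.6776087  -98.44114379]
bearing rel bed 50.49622503416504 94.38987850498087 world [550.2892273  172.38759534]
side line y rel bed [-34.87552317 -38.3621005  -37.69400036 -35.91253441] x [ 96.61153215   4.91662516  -6.30874285 -98.02124305]
bearing rel bed 47.433870721210866 95.82133284245306 world [547.73951403 174.03385214]
```

The two views agree: bed yaw is about 0.228 rad and the bearing is about 132 mm left of the line in the far lane. I'll turn the tool so its y lies along the lane, shut the fingers, and move above the lane to the left of the ring.

```bash
python3 -m jog '[[0,[0,0,0],-0.036],[0,[0,0,0],-0.036],[0,[0,0,0],-0.036],[0,[0,0,0],-0.036],[0,[-0.42,-0.47,0],0],[0,[-0.42,-0.47,0],0],[0,[-0.42,-0.47,0],0],[0,[-0.42,-0.47,0],0],[0,[-0.42,-0.47,0],0],[0,[-0.42,-0.47,0],0],[0,[-0.42,-0.47,0],0],[0,[-0.42,-0.47,0],0],[0,[-0.42,-0.47,0],0],[0,[-0.42,-0.47,0],0],[0,[-0.42,-0.47,0],0],[0,[-0.42,-0.47,0],0],[0,[-0.42,-0.47,0],0],[0,[-0.42,-0.46,0],0],[0,[-0.42,-0.46,0],0],[0,[-0.42,-0.46,0],0]]'
cat >> h.py <<'E'
yaw=0.2284;ux=np.array([np.cos(yaw),np.sin(yaw)]);uy=np.array([-np.sin(yaw),np.cos(yaw)]);M=np.array([522.8,69.5])+51*ux-37.7*uy
def tcp():
    s=read_state();p=s["eef_pos"];print("t",s["clock"],"lane x,y",(p[:2]-M)@ux,(p[:2]-M)@uy,"z",p[2],"yawerr",s["eef_rot"][2]-yaw+np.pi,"F",s["wrist_force"],s["finger_gap"])
E
python3 -c "
from h import *
tcp()"
```

```text
clock: 2.5
eef_pos: [534.9, 247.3, 180.7]
eef_rot: [-3.142, 0.0, -2.912]
wrist_force: [-0.2, 0.2, 0.7]
finger_gap: 0.4
finger_force: 0.0
t 2.5 lane x,y 1.080551277664945 208.13044727964683 z 180.74599698598536 yawerr 0.0010721412645890993 F [-0.20454463  0.15954745  0.70134421] 0.39773342153416025
```

```bash
python3 -m jog '[[0,[0,0,0.58],0],[0,[0,0,0.58],0],[0,[0,0,0.58],0],[0,[0,0,0.58],0],[0,[0.02,0,0.4],0],[0,[0,0,0.18],0],[0,[0,0,0],0],[0,[0,-0.16,0],0],[0,[0,-0.1,0],0],[0,[0,-0.1,0],0],[0,[0,-0.08,0],0],[0,[0,-0.08,0],0],[0,[0,-0.08,0],0],[0,[0,-0.08,0],0],[0,[0,-0.08,0],0],[0,[0,-0.08,0],0],[0,[0,-0.08,0],0],[0,[0,-0.08,0],0],[0,[0,-0.08,0],0]]'
python3 - <<'E'
from h import *
tcp()
im=camera("top");cv2.imwrite("pics/t1.png",cv2.resize(im[115:250,215:405],None,fx=4,fy=4,interpolation=cv2.INTER_CUBIC)[:,:,::-1])
s=camera("side");cv2.imwrite("pics/s1.png",cv2.resize(s[100:220,200:320],None,fx=5,fy=5,interpolation=cv2.INTER_CUBIC)[:,:,::-1])
a=cv2.imread("pics/t1.png");b=cv2.imread("pics/s1.png");b=cv2.resize(b,(540,540));a=a[:, :]
o=np.hstack([a,b]);cv2.imwrite("pics/m1.png",cv2.resize(o,(800,int(540*800/o.shape[1]))))
E
```

```text
clock: 4.4
eef_pos: [545.3, 195.1, 35.7]
eef_rot: [-3.142, -0.0, -2.912]
wrist_force: [0.1, -0.7, 0.4]
finger_gap: 0.3
finger_force: 0.0
t 4.4 lane x,y -0.6240351852390447 154.89164454747998 z 35.74253010072066 yawerr 0.0011793776164275016 F [ 0.08485439 -0.73543372  0.3671579 ] 0.31094957983217025
```

View pics/m1.png

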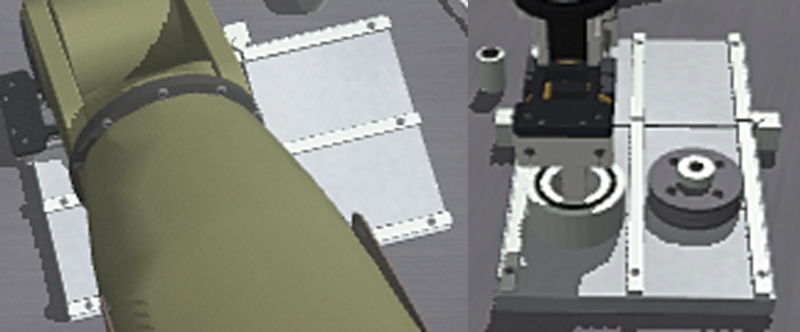

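The gripper shows over the ring at (570,190) in the side crop. The ring looks unmoved, though contact should already have happened. I'll check this before moving again.

```bash
python3 - <<'E'
from h import *
s=read_state();p=s["eef_pos"];print(p,s["joints"])
for dz in (0,30,60,100):print(dz,pix("side",p+[0,0,dz]))
print("ring centre top",pix("side",np.r_[M+132.5*uy,58]),"front rim",pix("side",np.r_[M+174.5*uy,58]),pix("side",np.r_[M+174.5*uy,20]))
b=camera("side")
o=cv2.resize(b[110:200,205:295],None,fx=6,fy=6,interpolation=cv2.INTER_CUBIC)
cv2.imwrite("pics/s2.png",o[:,:,::-1])
E
```

```text
[545.38395434 194.91928432  35.74966105] [ 2.80032498e-01  5.18998670e-01  1.57344915e+00 -4.09374837e-05
  1.04913038e+00 -1.51992174e+00]
0 [239.01601123 179.07678031]
30 [238.57683809 169.35168965]
60 [238.11447867 159.11315968]
100 [237.45864243 144.59026132]
ring centre top [238.9272511  165.60267364] front rim [237.96898239 177.71374158] [238.54667973 189.81070248]
```

View pics/s2.png

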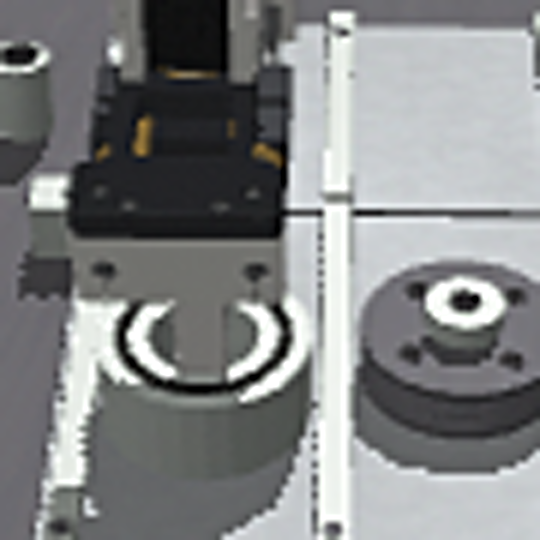

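The tip appears at about (205,375) in this crop, which is row 172.5 in the full picture. At the reported pose the TCP should project to row 179, so the tip may be hovering above the ring, higher than reported. I'll back off along the lane and check the tip against the open bed.

```bash
python3 -m jog '[[0,[0,0.2,0],0],[0,[0,0.3,0],0],[0,[0,0.3,0],0],[0,[0,0.3,0],0],[0,[0,0.2,0],0],[0,[0,0,0],0]]'
python3 - <<'E'
from h import *
tcp();p=read_state()["eef_pos"]
for dz in (0,15,30,45):print(dz,pix("side",p+[0,0,dz]),"front face",pix("side",p+np.r_[12.5*uy,dz]))
b=camera("side")
o=cv2.resize(b[120:220,195:295],None,fx=6,fy=6,interpolation=cv2.INTER_CUBIC)
cv2.imwrite("pics/s3.png",o[:,:,::-1])
E
```

```text
clock: 5.15
eef_pos: [529.9, 260.3, 35.7]
eef_rot: [3.142, -0.0, -2.91]
wrist_force: [0.0, 0.0, -0.3]
finger_gap: -0.0
finger_force: 0.0
t 5.15 lane x,y -0.8807628675016446 221.89062253611758 z 35.67261477397565 yawerr 0.0030735151482819134 F [ 0.01880785  0.01403268 -0.31494133] -0.009418726685723338
0 [237.58059433 199.7269492 ] front face [237.27013809 203.8458587 ]
15 [237.33115044 194.90982547] front face [237.01357669 199.02915344]
30 [237.07489214 189.9611056 ] front face [236.74992424 194.0793202 ]
45 [236.81153632 184.87532242] front face [236.47888263 188.99076241]
```

View pics/s3.png

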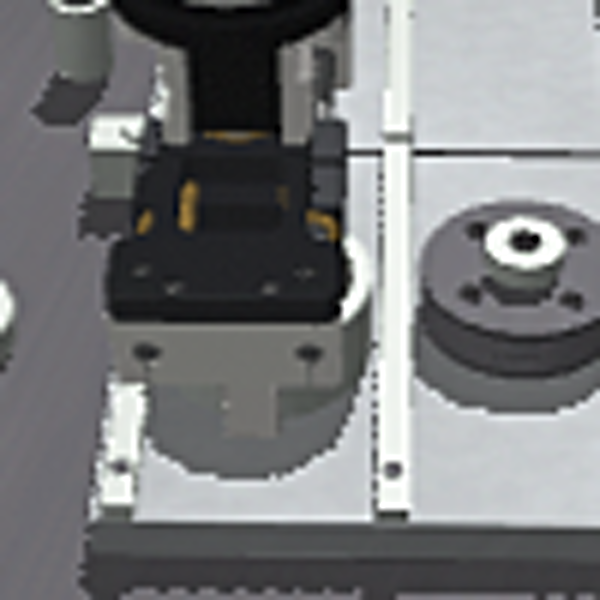

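Here the tip is at about (250,437) in the crop, row 192.8, against a predicted row of about 202 for the reported pose. So the real fingertips are about 30 mm higher than reported, and the earlier stroke passed over the ring without touching it. I'll go lower in guarded steps.

```bash
python3 -m jog '[[0,[0,0,0.1],0],[0,[0,0,0.1],0],[0,[0,0,0.1],0],[0,[0,0,0],0]]'; python3 -m jog '[[0,[0,0,0.05],0],[0,[0,0,0],0]]'
```

```text
clock: 5.6
eef_pos: [530.1, 258.2, 19.7]
eef_rot: [-3.141, -0.002, -2.912]
wrist_force: [0.8, 0.1, 1.0]
finger_gap: 0.1
finger_force: 0.0
clock: 5.8
eef_pos: [530.4, 258.5, 18.0]
eef_rot: [-3.142, -0.0, -2.912]
wrist_force: [0.3, -0.4, -0.5]
finger_gap: 0.4
finger_force: 0.0
```

No force at a reported z of 18, which is below the plate top at 20. That confirms the offset. I'll lower another 10 mm and push.

```bash
python3 -m jog '[[0,[0,0,0.1],0],[0,[0,0,0.1],0],[0,[-0.02,-0.16,0],0],[0,[0,-0.16,0],0],[0,[0,-0.12,0],0],[0,[0,-0.08,0],0],[0,[0,-0.08,0],0],[0,[0,-0.08,0],0],[0,[0,-0.08,0],0],[0,[0,-0.08,0],0],[0,[0,-0.08,0],0],[0,[0,-0.08,0],0],[0,[0,-0.08,0],0],[0,[0,-0.08,0],0],[0,[0,-0.08,0],0],[0,[0,-0.08,0],0],[0,[0,-0.08,0],0],[0,[0,-0.08,0],0],[0,[0,-0.08,0],0],[0,[0,0,0],0]]'
python3 - <<'E'
from h import *
tcp()
b=camera("side")
o=cv2.resize(b[110:210,195:295],None,fx=6,fy=6,interpolation=cv2.INTER_CUBIC)
cv2.imwrite("pics/s4.png",o[:,:,::-1])
E
```

```text
clock: 7.8
eef_pos: [549.3, 182.2, 8.1]
eef_rot: [-3.141, -0.0, -2.912]
wrist_force: [0.4, 0.8, 0.2]
finger_gap: 0.5
finger_force: 0.0
t 7.8 lane x,y 0.33507482956953183 141.47755312739176 z 8.147014894017465 yawerr 0.0007696675139081677 F [0.37312819 0.7667102  0.2202994 ] 0.4512911437023932
```

View pics/s4.png

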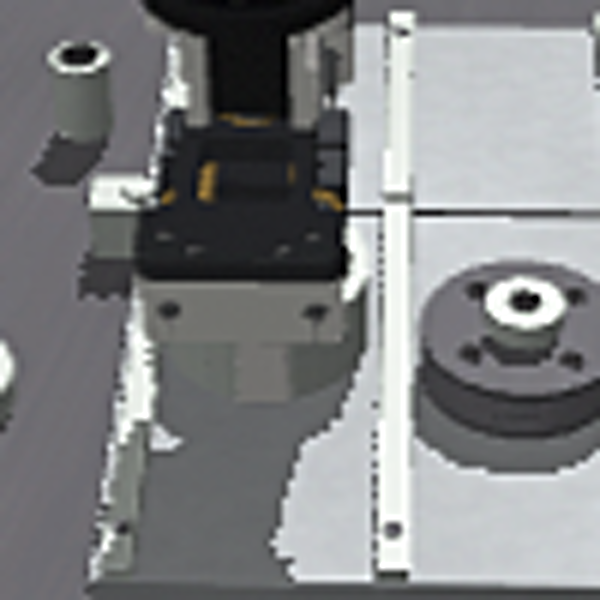

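The finger is now against the ring at about (260,340–400) and pushing. The ring's front foot has moved from row 190 to about row 177, so its centre is at about y = 89. I'll carry on to about 20 mm past the line.

```bash
python3 -m jog '[[0,[0,-0.08,0],0],[0,[0,-0.1,0],0],[0,[0,-0.1,0],0],[0,[0,-0.1,0],0],[0,[0,-0.1,0],0],[0,[0,-0.1,0],0],[0,[0,-0.1,0],0],[0,[0,-0.1,0],0],[0,[0,-0.1,0],0],[0,[0,-0.1,0],0],[0,[0,-0.1,0],0],[0,[0,-0.1,0],0],[0,[0,-0.1,0],0],[0,[0,-0.1,0],0],[0,[0,-0.1,0],0],[0,[0,-0.1,0],0],[0,[0,-0.1,0],0],[0,[0,-0.1,0],0],[0,[0,-0.08,0],0],[0,[0,-0.06,0],0]]'; python3 -m jog '[[0,[0,-0.05,0],0],[0,[0,-0.04,0],0],[0,[0,0,0],0]]'
cat >> h.py <<'E'
from scipy.optimize import minimize
def hull(n,x,y,z0=20,z1=58,r=42):
    t=np.linspace(0,2*np.pi,48,endpoint=False);c=M+x*ux+y*uy
    P=[pix(n,np.r_[c+r*np.array([np.cos(a),np.sin(a)]),z]) for a in t for z in (z0,z1)]
    m=np.zeros((384*4,512*4),np.uint8);h=cv2.convexHull(np.float32(P))
    cv2.fillConvexPoly(m,np.int32(np.round((h*4+1.5))),1);return cv2.resize(m.astype(np.float32),(512,384),interpolation=cv2.INTER_AREA)
def find(n):
    camera(n)
    for r in regions_of(n,"bearing"):
        m=r["pixels"].astype(float);c=np.argwhere(m).mean(0)[::-1];l=(w(n,c,39)-M);x,y=l@ux,l@uy
        if abs(x)>35 or abs(y)>180: continue
        f=lambda v:np.abs(hull(n,*v)-m).sum()
        q=minimize(f,[x,y],method="Nelder-Mead",options=dict(initial_simplex=[[x,y],[x+6,y],[x,y+6]],xatol=.2,fatol=.2))
        print(n,"conf",r["conf"],"ring x,y",q.x,"mismatch",q.fun,"of",m.sum())
E
python3 - <<'E'
from h import *
tcp()
find("side")
E
```

```text
clock: 9.85
eef_pos: [571.1, 89.1, 8.2]
eef_rot: [-3.142, -0.0, -2.912]
wrist_force: [-0.8, 3.1, 0.1]
finger_gap: 0.5
finger_force: 1.2
clock: 10.15
eef_pos: [572.2, 84.8, 8.3]
eef_rot: [-3.141, 0.0, -2.912]
wrist_force: [-0.7, -0.1, 0.1]
finger_gap: 0.7
finger_force: 0.0
t 10.15 lane x,y 0.5712212650146054 41.3931328876104 z 8.292263172385606 yawerr 0.0010546431931697242 F [-0.69706719 -0.10305296  0.05844558] 0.6857478644747147Traceback (most recent call last):
  File "<stdin>", line 3, in <module>
  File "h.py", line 25, in find
    q=minimize(f,[x,y],method="Nelder-Mead",options=dict(initial_simplex=[[x,y],[x+6,y],[x,y+6]],xatol=.2,fatol=.2))
    res = _minimize_neldermead(fun, x0, args, callback, bounds=bounds,
                               **options)
    fxr = func(xr)
    fx = function(np.copy(x), *(wrapper_args + args))
  File "h.py", line 24, in <lambda>
    f=lambda v:np.abs(hull(n,*v)-m).sum()
                      ~~~~^^^^^^
  File "h.py", line 16, in hull
    P=[pix(n,np.r_[c+r*np.array([np.cos(a),np.sin(a)]),z]) for a in t for z in (z0,z1)]
       ~~~^^^^^^^^^^^^^^^^^^^^^^^^^^^^^^^^^^^^^^^^^^^^^^^^
  File "h.py", line 7, in pix
    c=calibration(n);T=np.linalg.inv(c["cam_to_world"]);q=c["mtx"]@(T[:3,:3]@p+T[:3,3]);return q[:2]/q[2]
ValueError: time passes only in moves, steps and waits
```

```bash
sed -i 's/^import numpy as np,cv2/import numpy as np,cv2,functools\ncalibration=functools.cache(calibration)/' h.py
python3 -m jog '[[0,[0,-0.06,0],0],[0,[0,-0.06,0],0],[0,[0,-0.04,0],0],[0,[0,0,0],0],[0,[0,0,0],0]]'
python3 -m jog '[[0,[0,0.1,0],0],[0,[0,0.2,0],0],[0,[0,0,-0.4],0],[0,[0,0,-0.5],0],[0,[0,0,-0.5],0],[0,[0,0,0],0],[0,[0,-0.4,0],0],[0,[0,-0.6,0],0],[0,[0,-0.6,0],0],[0,[0,-0.6,0],0],[0,[0,-0.6,0],0],[0,[0,-0.5,0],0],[0,[0,0,0],0]]'
python3 - <<'E'
from h import *
tcp()
find("side");find("top")
E
```

```text
clock: 10.75
eef_pos: [573.9, 77.0, 8.2]
eef_rot: [-3.141, -0.0, -2.912]
wrist_force: [-0.6, 0.3, 0.6]
finger_gap: 0.2
finger_force: 0.0
clock: 12.05
eef_pos: [608.0, -70.7, 77.2]
eef_rot: [3.142, -0.001, -2.914]
wrist_force: [-0.2, 0.8, -0.3]
finger_gap: 0.5
finger_force: 0.0
t 12.05 lane x,y 0.24499445186161495 -118.17108967928542 z 77.22855230878253 yawerr -0.0012177277868370417 F [-0.21757345  0.78009556 -0.30696788] 0.5144031946546573
side conf 0.73 ring x,y [  3.94032768 -23.30699253] mismatch 46.875 of 838.0
top conf 0.83 ring x,y [  2.14589998 -23.09583345] mismatch 224.9375 of 912.0
```

```bash
python3 -m jog '[[0,[0,0,0.4],0],[0,[0,0,0.4],0],[0,[0,0,0.35],0],[0,[0,0,0.23],0],[0,[0,0,0],0],[0,[0,0.16,0],0],[0,[0,0.16,0],0],[0,[0,0.16,0],0],[0,[0,0.08,0],0],[0,[0,0.06,0],0],[0,[0,0.06,0],0],[0,[0,0.06,0],0],[0,[0,0.06,0],0],[0,[0,0.06,0],0],[0,[0,0.06,0],0],[0,[0,0.06,0],0],[0,[0,0.06,0],0],[0,[0,0.06,0],0],[0,[0,0,0],0],[0,[0,0,0],0]]'
python3 - <<'E'
from h import *
tcp()
find("side")
b=camera("side")
cv2.imwrite("pics/s5.png",cv2.resize(b[110:190,205:305],None,fx=6,fy=6,interpolation=cv2.INTER_CUBIC)[:,:,::-1])
E
```

```text
clock: 14.25
eef_pos: [595.5, -14.9, 9.3]
eef_rot: [3.141, -0.0, -2.912]
wrist_force: [-0.0, 0.1, 0.3]
finger_gap: 0.5
finger_force: 0.0
t 14.25 lane x,y 0.6496475969068545 -60.98261010000961 z 9.254564266153883 yawerr 0.0013947083361345314 F [-0.00228359  0.10061692  0.34231213] 0.5038492411975963
side conf 0.59 ring x,y [ 3.77628621 -6.8997936 ] mismatch 31.125 of 832.0
```

View pics/s5.png

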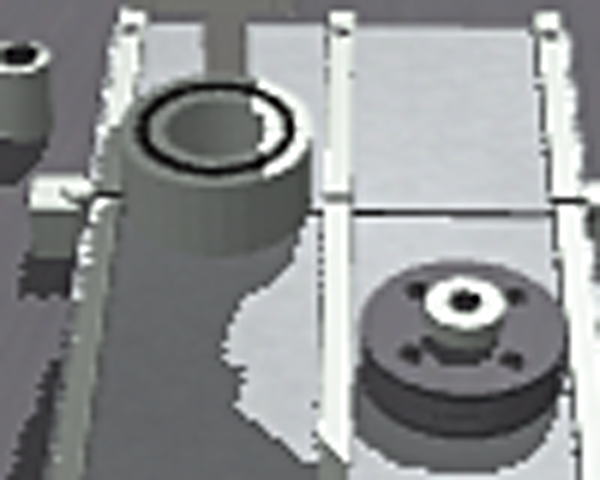

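The ring at (220,130) is pushed from behind by the finger, and the line re-emerges at (100,193) and (315,212). The fit puts the ring about 7 mm short of the line. I'll tap on by 5 mm, then withdraw far enough for both cameras to see it clearly.

```bash
python3 -m jog '[[0,[0,0.03,0],0],[0,[0,0.04,0],0],[0,[0,0.03,0],0],[0,[0,0,0],0],[0,[0,0,0],0]]'
python3 -m jog '[[0,[0,-0.2,0],0],[0,[0,-0.4,0],0],[0,[0,0,-0.6],0],[0,[0,0,-0.8],0],[0,[0,-0.6,-0.4],0],[0,[0,-0.9,0],0],[0,[0,-0.9,0],0],[0,[0,-0.9,0],0],[0,[0,-0.9,0],0],[0,[0.2,-0.9,0],0],[0,[0.3,-0.8,0],0],[0,[0,0,0],0]]'
cat > m.py <<'E'
from h import *
tcp()
find("side");find("top")
a=cv2.cvtColor(camera("top"),cv2.COLOR_RGB2GRAY).astype(np.float32);b=cv2.cvtColor(camera("side"),cv2.COLOR_RGB2GRAY).astype(np.float32)
ys=np.arange(-12,12,.25)
for n,im in(("top",a),("side",b)):   # dark-line profile in the near lane and beside the ring
    for x0,x1 in((-94,-62),(-145+5,-60)) if 0 else ((-90,-62),):
        X=np.arange(-92,-56,1.)
        def prof(X):
            P=np.array([[pix(n,np.r_[M+x*ux+y*uy,20]) for x in X] for y in ys],np.float32)
            v=cv2.remap(im,P[...,0],P[...,1],cv2.INTER_LINEAR).mean(1);k=np.clip(np.median(v)-12-v,0,None);return (k*ys).sum()/max(k.sum(),1e-6),k.max()
        for R in((-92,-75),(-75,-58),(-145,-115)[:2]): 
            print(n,"line y at x",R,prof(np.arange(R[0],R[1],1.)))
E
python3 m.py
```

```text
clock: 14.9
eef_pos: [594.3, -10.1, 9.3]
eef_rot: [3.141, -0.0, -2.912]
wrist_force: [0.4, -0.2, -0.3]
finger_gap: 0.4
finger_force: 0.1
clock: 16.1
eef_pos: [642.0, -338.4, 98.4]
eef_rot: [-3.141, -0.001, -2.917]
wrist_force: [0.2, 0.5, -0.4]
finger_gap: 0.3
finger_force: 0.0
t 16.1 lane x,y -27.262044626687086 -386.59972427820503 z 98.39784813014327 yawerr -0.004141346805507595 F [ 0.17565865  0.49034349 -0.42454806] 0.31156771368385106
side conf 0.68 ring x,y [ 3.23028747 -2.57933607] mismatch 73.375 of 788.0
top conf 0.59 ring x,y [ 2.36934317 -3.39064821] mismatch 180.375 of 967.0
top line y at x (-92, -75) (np.float64(1.9054540193572422), np.float32(43.230095))
top line y at x (-75, -58) (np.float64(1.6270954667281345), np.float32(51.171593))
top line y at x (-145, -115) (np.float64(1.6650018956696073), np.float32(114.1402))
side line y at x (-92, -75) (np.float64(2.1588252043010177), np.float32(65.05771))
side line y at x (-75, -58) (np.float64(1.8946877435389076), np.float32(85.05178))
side line y at x (-145, -115) (np.float64(1.7282033377429047), np.float32(100.121376))
```

```bash
python3 - <<'E'
from h import *
o=[]
for n in("top","side"):
    b=camera(n);c=pix(n,np.r_[M,40]).round().astype(int);r=28
    b=cv2.resize(b[c[1]-r:c[1]+r,c[0]-r:c[0]+r],(400,400),interpolation=cv2.INTER_CUBIC)[:,:,::-1].copy()
    s=400/(2*r); print(n,c)
    for y,col in((-3,(0,0,255)),(1.8,(0,255,0))):
        for z in(58,):
            t=np.linspace(0,2*np.pi,60);P=np.array([pix(n,np.r_[M+(2.5+42*np.cos(a))*ux+(y+42*np.sin(a))*uy,z]) for a in t])
            cv2.polylines(b,[np.int32((P-c+r+.5)*s)],True,col,1)
    P=np.array([pix(n,np.r_[M+x*ux+1.8*uy,20]) for x in(-150,70)]);cv2.polylines(b,[np.int32((P-c+r+.5)*s)],False,(255,0,255),1)
    o.append(b)
cv2.imwrite("pics/f.png",np.hstack(o))
E
```

```text
top [320 155]
side [242 138]
```

View pics/f.png

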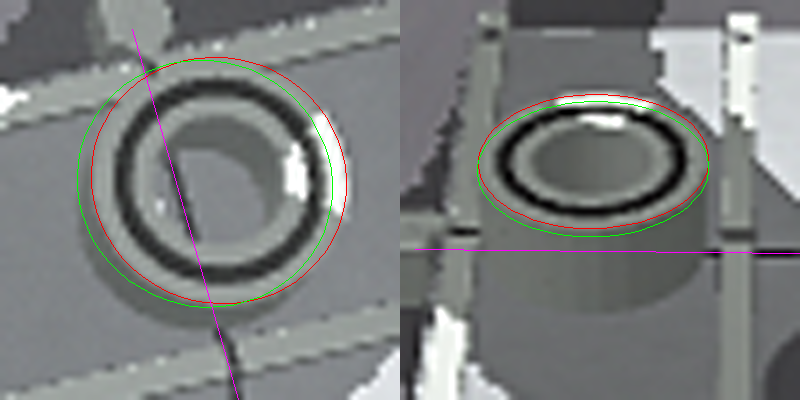

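The top panel has the ring centred at about (218,180), matching the red fit at y = −3. The line, seen through the bore at (165–195,150–240), lies at y = +1.8, and the side panel agrees. The ring is therefore about 4.8 mm short, so one more light tap is needed.

```bash
python3 -m jog '[[0,[-0.1,0.5,0],0],[0,[-0.2,0.8,0],0],[0,[-0.26,0.8,0],0],[0,[0,0.8,0],0],[0,[0,0.8,0],0],[0,[0,0.8,0],0],[0,[0,0.8,0],0],[0,[0,0.5,0],0],[0,[0,0.2,0],0],[0,[0,0,0],0],[0,[0,0,0.5],0],[0,[0,0,0.5],0],[0,[0,0,0.5],0],[0,[0,0,0.28],0],[0,[0,0,0],0],[0,[0,0,0],0]]'
python3 -c "
from h import *
tcp();q=np.array([594.3,-10.1])-M;print(q@uy)"
```

```text
clock: 18.1
eef_pos: [603.5, -34.6, 11.0]
eef_rot: [-3.141, 0.001, -2.913]
wrist_force: [0.1, 0.1, 0.4]
finger_gap: 0.3
finger_force: 0.0
t 18.1 lane x,y 4.041737180666473 -81.99127462028898 z 11.01951076175757 yawerr 0.0006523762062808913 F [0.09585489 0.07513209 0.38267058] 0.2876743644962496
-56.02176572274059
```

```bash
python3 -m jog '[[0,[0,0.12,0],0],[0,[0,0.12,0],0],[0,[0,0.12,0],0],[0,[0,0.08,0],0],[0,[0,0.04,0],0],[0,[0,0.04,0],0],[0,[0,0.03,0],0],[0,[0,0.03,0],0],[0,[0,0.02,0],0],[0,[0,0.014,0],0],[0,[0,0,0],0],[0,[0,0,0],0]]'
python3 -c "
from h import *
tcp()"
```

```text
clock: 19.3
eef_pos: [596.0, -4.1, 10.3]
eef_rot: [3.142, 0.0, -2.912]
wrist_force: [0.5, -2.8, 1.2]
finger_gap: 0.4
finger_force: 1.3
t 19.3 lane x,y 3.6576098450193015 -50.60060926273625 z 10.262614349656168 yawerr 0.0011359517586706502 F [ 0.5192001  -2.80720882  1.1989406 ] 0.4061085323530851
```

Now I'll withdraw and check.

```bash
python3 -m jog '[[0,[0,-0.2,0],0],[0,[0,-0.4,0],0],[0,[0,0,-0.6],0],[0,[0,0,-0.8],0],[0,[0,-0.6,-0.4],0],[0,[0,-0.9,0],0],[0,[0,-0.9,0],0],[0,[0,-0.9,0],0],[0,[0,-0.9,0],0],[0,[0.2,-0.9,0],0],[0,[0.3,-0.8,0],0],[0,[0,0,0],0]]' >/dev/null
cat >> m.py <<'E'
# groove/rim check in the top view: ellipse of the dark groove, centre at z=58, for both cameras
for n,im in(("top",a),("side",b)):
    best=[]
    X,Y=np.meshgrid(np.arange(-3,8,.5),np.arange(-8,10,.5));t=np.linspace(0,2*np.pi,72,endpoint=False)
    for rr in(27,29,31,33):
        P=np.array([pix(n,np.r_[M+(x+rr*np.cos(q))*ux+(y+rr*np.sin(q))*uy,58]) for x,y in zip(X.ravel(),Y.ravel()) for q in t],np.float32).reshape(-1,72,2)
        v=cv2.remap(im,P[...,0],P[...,1],cv2.INTER_LINEAR).mean(1);i=v.argmin();best.append((float(v[i]),rr,X.ravel()[i],Y.ravel()[i]))
    print(n,"groove",min(best))
E
python3 m.py
```

```text
t 20.5 lane x,y -24.23677780770771 -380.5578330575605 z 99.04382467522282 yawerr -0.003916725154984757 F [-0.54617855  0.39927958 -0.48541295] 0.30192086506243837
side conf 0.75 ring x,y [3.14073649 2.60161516] mismatch 33.0625 of 872.0
top conf 0.77 ring x,y [2.23769581 1.72926584] mismatch 194.625 of 947.0
top line y at x (-92, -75) (np.float64(3.1236421675985637), np.float32(66.62913))
top line y at x (-75, -58) (np.float64(1.6176418542901503), np.float32(50.234802))
top line y at x (-145, -115) (np.float64(1.6711095336433808), np.float32(113.14669))
side line y at x (-92, -75) (np.float64(3.8114876692965063), np.float32(94.68675))
side line y at x (-75, -58) (np.float64(1.8813335074640274), np.float32(83.850075))
side line y at x (-145, -115) (np.float64(1.7235542926685705), np.float32(100.40332))
top groove (59.63578414916992, 31, np.float64(2.0), np.float64(2.5))
side groove (35.04256057739258, 33, np.float64(3.0), np.float64(3.0))
```

```bash
python3 -c "
from cell import *
print(sign_off())"
```

```text
the job is handed in; nothing more can be done
None
```

The bearing was tapped about 23–25 mm past the line, released, then tapped back; it now sits within about 1 mm of the line by both cameras, the pulley's lane was never entered, and the job was handed in at about 20.5 s (judge's result not shown).

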